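# Check the crimper's air reservoir with a pocket pressure gauge

## Robot

A 6-joint arm with a two-finger parallel gripper is mounted at the origin on the work surface. World frame = base frame: x ahead of the robot, y to its left, z up, the work surface at z = 0. Lengths are in m, angles in degrees, forces in N, time in s.
With the tool pointing down it reaches from about 0.35 to 1 m from the base axis. Payload 7.1 kg.
Tool frame: the origin (TCP) lies between the finger pads; the fingertips stand 14 mm ahead of it and the grasp point (between the pads) lies 5 mm behind it; z points along the fingers, y is the line along which they close (so a half turn about z gives the same grasp; the last joint's range is limited). The gripper opens to 85 mm and grips with 20 to 120 N. Pads are 22 mm wide; open, the fingers measure 114 mm over their backs; the gripper's body (76 mm by 85 mm) begins 54 mm behind the grasp point. The pads swing forward as they close: fully open they stand 13 mm farther back than shut.
Start: joints at [70.417, 24.242, 93.386, -0, 62.372, -1.089], TCP at [0.198, 0.593, 0.245] pointing down, gripper open.
Joint ranges: [-172.04, 172.04], [-51.8, 120.97], [4.93, 147.93], [-75.15, 255.16], [6.16, 154.13], [-145.62, 145.62]. Speed limits (degrees/s): [136.94, 136.94, 172.46, 180, 180, 180].

## Interface

Orientations are given as [roll, pitch, yaw] about the fixed x, y, z axes, in that order (R = Rz(yaw) Ry(pitch) Rx(roll)).
In Python, from station import env, imaging, probe_bus gives the robot as it stands (env), with the cameras (imaging) and the readings (probe_bus).
- The arm moves only by the shell command python3 nudge.py 'ROWS' [FORCE]. ROWS is 1 to 10 rows, one to a line, with the numbers parted by spaces; each row has 7 numbers: dx, dy, dz in a scale on which 1.0 is 0.8 m, then a rotation vector rx, ry, rz in fractions of the full range, 1 being 120 degrees, then the finger opening in m; each row is the pose to reach, as a shift and turn from the pose commanded when the command began, along the tool's axes at that moment; what a row does not reach only later rows make up. A row lasts 1/10 s, in which the tool goes at most 0.05 m and 8.59 degrees, less where a joint would pass 70% of its speed; a pose out of reach is approached as far as the arm can. The fingers move at their own pace and stop on an object; FORCE is the grip in N (left out, the last holds). Time passes only in rows, so rows that do not move let the fingers close. It prints the time, the measured TCP pose, the force, the opening and the grip force at its end. Input that does not fit is refused with a message, and nothing moves.
- probe_bus.state(): the state, without advancing time (a new reading comes with each control period).
- imaging.get_image(name): name is "scene" or "top"; returns a dict with "img" (480x640x3 uint8, blue, green, red), "camera_matrix" (3x3 intrinsics, pixels), "R" (3x3) and "t" (3): a world point X has camera coordinates R X + t. Camera axes: x right, y down, z forward; pixel columns grow to the right and rows downward; lengths in m; the calibration is good to about 2 mm. A picture is of the moment at which its call begins. There is no depth.
- env.sign_off(): hands the job in; it is judged then, once.
The state is a dict: "clock": time; "q": joint angles; "dq": joint speeds; "effort": joint torques, N m; "tcp_pos": TCP position; "orientation": TCP orientation; "force": force on the tool from outside, world axes, zero at the start; "ft_torque": the same for the moment, N m; "gripper_width": finger opening in m; "grip_force": force on a finger pad.
Only numpy, scipy, OpenCV 4.12 (cv2) and the standard library are available. Lean on these libraries where they do the work, as an engineer would, in place of code of your own. Each camera call takes 0.05 s, during which the arm holds its last target. There are 200 camera calls.

## Task

Take the pocket pressure gauge out of its holder and press it squarely down over the stem of the test valve on the small air reservoir until it sits firmly on the valve's sprung collar: push with about 20 N, never more than 25 N, for about a second, so that the air drives the gauge's rod out. Then stand the gauge back upright in the holder socket it came from, with its rod left out for reading, without touching the rod and without disturbing anything else on the bench.

Things in the scene. Friction and masses are not known exactly. Their poses are not given: they have to be found in the camera images.
- gauge: pencil-type gauge: bare metal cylinder, 22 mm diameter (flared to 24.4 at the foot), 110 mm tall, 130 g, upright in a holder socket. Origin: centre of its bottom; z up its axis. The bottom is an open mouth, 14 mm bore (16.4 at the lip), 36 mm deep, that goes over the valve stem; a thin probe inside ends 4 mm above the lip. Grip the barrel 80 to 105 mm above the bottom, firmly (60 N)
- gauge_mouth (a point): centre of the gauge's bottom rim (same point as its origin), z up its axis
- rod_tip (a point): top of the gauge's white rod with its button head (8.4 mm), 118 mm above the gauge's bottom (8 mm above the barrel) when it reads nothing. The air drives it up 7 to 17 mm farther and light friction (0.5 N) keeps it out. Do not touch it: leave 30 mm free above the barrel's top
- rod: the gauge's white rod (6 mm in diameter, button head 8.4 mm); its origin lies at the gauge's origin when it reads nothing and as far above it as the rod has come out
- tank: air reservoir: bare aluminium cylinder 84 mm in diameter, 150 mm long, lying along its x axis on two dark feet, fixed. Origin under its middle, 6 mm below to 8 mm above the bench (packed up differently each time). On top at x = +45 mm the test valve, at x = -45 mm a plain hexagonal blank plug (not used). Over 25 N on the valve bends it
- stem_top (a point): top centre of the test valve's stem: upright brass tube 11 mm in diameter (9 at the tip), 134 mm above the tank's origin. Flush with its top, a sprung core pin that the gauge's probe pushes in; the unknown air pressure pushes back with a steady 4 to 8 N. Round it is a lock nut with a sprung brass collar (29 mm across, 10 N per mm); its top is 21 to 33 mm below the stem's top (varies)
- holder: grey plastic block 60 x 140 x 48 mm (x, y, z), fixed to the bench, origin at the centre of its underside. Two round sockets 28.5 mm in diameter, 40 mm deep, at y = -36 and y = +36 mm on its x = 0 line; the gauge stands in one, the extraction tool in the other, their bottoms 8 mm above the bench
- extractor: bystander: black plastic extraction tool standing in the other socket, 24 mm in diameter, 95 mm tall with a waist and a mushroom head; origin at the centre of its bottom
- screwdriver: bystander: screwdriver, 170 mm long, lying along its x axis
- cutters: bystander: side cutters lying flat, about 120 mm long, 16 mm high
- bottle: bystander: red drinking bottle, 62 mm in diameter, 190 mm tall, origin at its bottom centre
- tub: bystander: empty blue tub, 100 x 75 x 35 mm, origin under its centre
- connector0: bystander: white connector housing 34 x 22 x 19 mm, origin under its centre
- connector1: bystander: white connector housing 34 x 22 x 19 mm, origin under its centre

How it is judged:
By the outcome, as a careful person would: the job done as asked, in the order asked, and still so for the second after the job is handed in, with the robot touching nothing.
It also fails if it takes over 58 s, if anything falls off the work surface, if the arm or the gripper's body presses on something with over 40 N, if the wrist force passes 120 N, or if a joint passes its speed limit or range.

## Working session

There is one attempt and no reset: what is moved stays moved. The work goes in short steps, Python scripts to look and compute and a shell command to move; the robot and the scene stay as the last step left them, time stands still between calls to the robot, and variables do not carry over. Pictures are saved under pics/ and viewed, at most 11 in all, crops included, and the job is handed in when it is done.

```bash
ls; mkdir -p pics
python3 - <<'E'
from station import env, imaging, probe_bus
import cv2,numpy as np
s=probe_bus.state();print({k:np.round(s[k],3) for k in s})
for n in("scene","top"):
    d=imaging.get_image(n);cv2.imwrite(f"pics/{n}0.png",d["img"]);np.savez(f"{n}0.npz",**d)
    print(n,d["camera_matrix"].tolist(),np.round(d["R"],3).tolist(),(-d["R"].T@d["t"]).round(3))
E
```

```text
nudge.py
pics
station.py
{'clock': np.float64(0.0), 'q': array([ 7.0417e+01,  2.4285e+01,  9.3434e+01, -1.0000e-03,  6.2372e+01,
       -1.0890e+00]), 'dq': array([ 0.033,  0.03 , -0.095, -0.1  , -0.089, -0.006]), 'effort': array([-2.0000e-03, -5.5740e+01, -2.8174e+01, -0.0000e+00,  7.0000e-03,
        0.0000e+00]), 'tcp_pos': array([0.198, 0.592, 0.245]), 'orientation': array([-1.79909e+02, -1.00000e-03,  1.61507e+02]), 'force': array([-0.024,  0.136,  0.21 ]), 'ft_torque': array([0.042, 0.012, 0.045]), 'grip_force': np.float64(0.0), 'gripper_width': np.float64(0.085)}
scene [[463.9229209687872, 0.0, 318.76424012421865], [0.0, 463.9229209687872, 243.16428880889796], [0.0, 0.0, 1.0]] [[0.762, 0.647, 0.018], [0.447, -0.506, -0.738], [-0.469, 0.57, -0.675]] [ 1.007 -0.554  0.786]
top [[494.9440620130718, 0.0, 320.615262257201], [0.0, 494.9440620130718, 239.82070226580447], [0.0, 0.0, 1.0]] [[-0.007, -1.0, -0.007], [-0.997, 0.008, -0.077], [0.077, 0.006, -0.997]] [ 0.428 -0.004  1.423]
```

View pics/scene0.png

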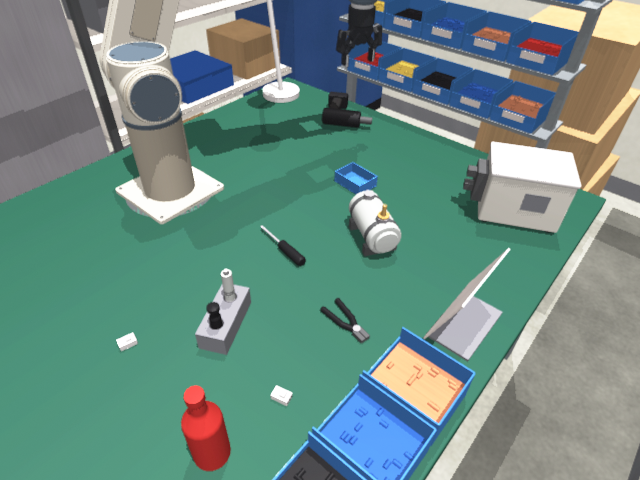

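View pics/top0.png

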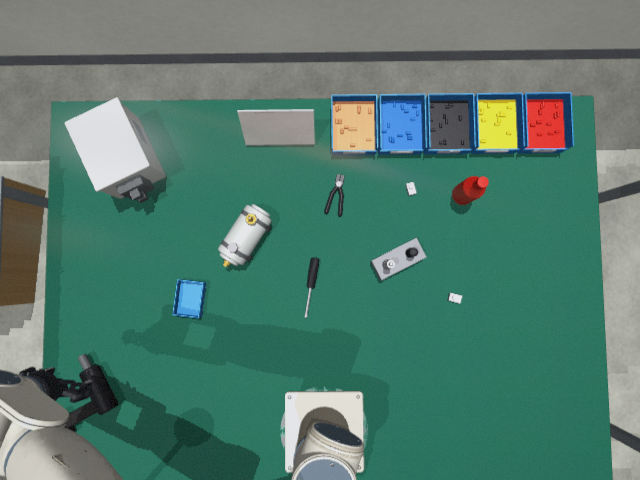

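The scene view shows the gauge at about (228,285), the extractor at (214,315) and the valve at (384,212). The top view shows the gauge at about (390,264) and the valve at (251,219). I'll zoom in on all four areas in one picture.

Run:
```python
import cv2,numpy as np
s=cv2.imread("pics/scene0.png");t=cv2.imread("pics/top0.png")
def c(im,x,y):
    o=cv2.resize(im[y:y+50,x:x+66],(396,300),interpolation=cv2.INTER_CUBIC)
    for i in range(0,66,10): cv2.putText(o,str(x+i),(i*6,8),0,.3,(0,255,255),1);cv2.line(o,(i*6,10),(i*6,14),(0,255,255),1)
    for i in range(0,50,10): cv2.putText(o,str(y+i),(0,i*6+4),0,.3,(0,255,255),1)
    return o
cv2.imwrite("pics/crop1.png",np.vstack([np.hstack([c(s,195,262),c(s,345,190)]),np.hstack([c(t,362,236),c(t,215,202)])]))
```

```text
(no output)
```

View pics/crop1.png

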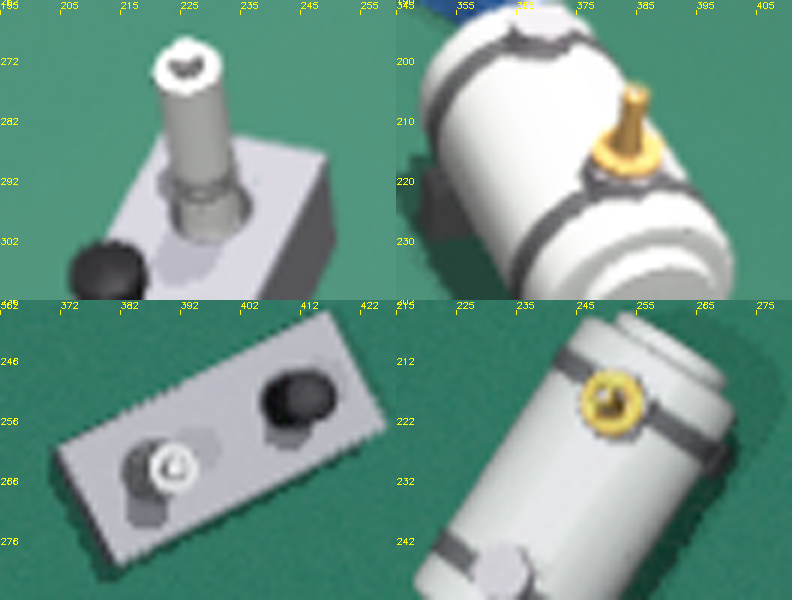

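The crops show the gauge's white top disc at about scene (226,273) and top (391,264). The stem tip is at scene (384.5,205) and top (250,218), and the collar centre is at top (250.5,219). I'll get sub-pixel values from masks and triangulate.

```bash
cat > h.py <<'E'
import cv2,numpy as np
from scipy.spatial.transform import Rotation as Ro
def load(n):
    d=np.load(n+".npz");return d
def tri(ps):  # [(d,(u,v))...]
    A=[];b=[]
    for d,(u,v) in ps:
        r=d["R"].T@np.linalg.inv(d["camera_matrix"])@[u,v,1];r/=np.linalg.norm(r);c=-d["R"].T@d["t"]
        P=np.eye(3)-np.outer(r,r);A.append(P);b.append(P@c)
    X=np.linalg.solve(sum(A),sum(b));return X,[np.linalg.norm(p@X-q)*1e3 for p,q in zip(A,b)]
def plane(d,p,z):
    r=d["R"].T@np.linalg.inv(d["camera_matrix"])@[p[0],p[1],1];c=-d["R"].T@d["t"];return c+r*(z-c[2])/r[2]
def proj(d,X):
    p=d["camera_matrix"]@(d["R"]@X+d["t"]);return p[:2]/p[2]
def blob(m,box):
    x,y,w,h=box;s=m[y:y+h,x:x+w].astype(np.uint8)
    n,l,st,c=cv2.connectedComponentsWithStats(s);i=1+np.argmax(st[1:,4])
    ct=max(cv2.findContours((l==i).astype(np.uint8),0,1)[0],key=cv2.contourArea)
    return dict(c=c[i]+[x,y],box=st[i]+[x,y,0,0,0],ell=cv2.fitEllipse(ct) if len(ct)>4 else None,hull=cv2.convexHull(ct)[:,0]+[x,y],mask=l==i)
E
python3 - <<'E'
from h import *
S=load("scene0");T=load("top0");np.set_printoptions(precision=4,suppress=True)
for thr in(205,225,240):
    w=lambda d:d["img"].min(2)>thr
    a=blob(w(S),(215,265,25,17));b=blob(w(T),(384,258,14,12))
    ca=a["box"][:2]+a["box"][2:4]/2-.5;cb=b["box"][:2]+b["box"][2:4]/2-.5
    print(thr,a["box"],b["box"],ca,cb,tri([(S,ca),(T,cb)]),[plane(T,cb,.118),plane(S,ca,.118)])
def yel(d):
    i=cv2.cvtColor(d["img"],cv2.COLOR_BGR2HSV);return (i[...,0]>8)&(i[...,0]<32)&(i[...,1]>90)
a=blob(yel(S),(370,195,30,30));b=blob(yel(T),(240,210,22,20))
print("stem",a["box"],b["box"],b["ell"])
for r in range(a["box"][1],a["box"][1]+a["box"][3]):
    x=np.nonzero(yel(S)[r,370:400])[0]+370;print(r,x.min(),x.max(),S["img"][r,x.min()-1:x.max()+2].sum(1).tolist() if 0 else "",end=";")
print()
print(T["img"][212:227,244:259].mean(2).astype(int))
print(S["img"][200:216,378:392].mean(2).astype(int))
g=lambda d:(lambda i:(i[...,1]<40)&(i[...,2]>100))(cv2.cvtColor(d["img"],cv2.COLOR_BGR2HSV))
h=blob(g(T),(362,230,70,55));rc=cv2.minAreaRect(h["hull"]);bp=cv2.boxPoints(rc);W=np.array([plane(T,p,.048) for p in bp])
print("holder",rc,W,W.mean(0),np.linalg.norm(W-np.roll(W,1,0),axis=1))
E
```

```text
205 [221 269  11   9  54] [387 260   8   8  37] [226. 273.] [390.5 263.5] (array([ 0.4646, -0.1796,  0.1215]), [np.float64(0.03701217430590994), np.float64(0.03701217430592178)]) [array([ 0.4647, -0.1801,  0.118 ]), array([ 0.4618, -0.1777,  0.118 ])]
225 [221 269  10   9  48] [388 261   2   2   2] [225.5 273. ] [388.5 261.5] (array([ 0.4673, -0.1776,  0.1221]), [np.float64(4.174318007270888), np.float64(4.1743180072708075)]) [array([ 0.47  , -0.1749,  0.118 ]), array([ 0.461 , -0.1783,  0.118 ])]Traceback (most recent call last):
  File "<stdin>", line 5, in <module>
  File "h.py", line 17, in blob
    n,l,st,c=cv2.connectedComponentsWithStats(s);i=1+np.argmax(st[1:,4])
                                                     ~~~~~~~~~^^^^^^^^^^
    return _wrapfunc(a, 'argmax', axis=axis, out=out, **kwds)
    return bound(*args, **kwds)
ValueError: attempt to get argmax of an empty sequence
```

Run:
```python
from h import *
S=load("scene0");T=load("top0");np.set_printoptions(precision=4,suppress=True,linewidth=150)
def yel(d):
    i=cv2.cvtColor(d["img"],cv2.COLOR_BGR2HSV);return (i[...,0]>8)&(i[...,0]<32)&(i[...,1]>90)
a=blob(yel(S),(370,195,30,30));b=blob(yel(T),(240,210,22,20))
print("stem",a["box"],b["box"],b["ell"])
for r in range(a["box"][1],a["box"][1]+a["box"][3]):
    x=np.nonzero(yel(S)[r,370:400])[0]+370;print(r,x.min(),x.max(),end=";")
print()
print(T["img"][212:227,244:259].mean(2).astype(int))
print(S["img"][200:216,378:392].mean(2).astype(int))
g=lambda d:(lambda i:(i[...,1]<40)&(i[...,2]>100))(cv2.cvtColor(d["img"],cv2.COLOR_BGR2HSV))
h=blob(g(T),(362,230,70,55));rc=cv2.minAreaRect(h["hull"]);bp=cv2.boxPoints(rc);W=np.array([plane(T,p,.048) for p in bp])
print("holder",rc,W,W.mean(0),np.linalg.norm(W-np.roll(W,1,0),axis=1))
tp=np.array([226,273.]);tt=[390.5,263.5]
cu=b["box"][:2]+b["box"][2:4]/2-.5
print("collar",cu,[plane(T,cu,z) for z in(.105,.11,.115)])
for st in([250,218.],[250,217.5],[250.5,218]): print(tri([(S,(384.5,205)),(T,st)]),tri([(S,(384.3,204.5)),(T,st)]))
```

```text
stem [378 205  11  15  96] [246 214  10  11  79] ((10.598310470581055, 8.631821632385254), (9.221017837524414, 9.835550308227539), 144.60365295410156)
205 383 386;206 383 386;207 383 386;208 383 386;209 383 385;210 382 385;211 381 385;212 379 386;213 379 387;214 378 388;215 378 388;216 378 388;217 379 388;218 380 387;219 383 383;
[[ 97 102 116 147 180 216 219 224 228 230 230 231 231 231 227]
 [102 106 107 111 163 177 205 205 204 210 226 229 230 230 231]
 [106 108 113 111 179 180 193 193 192 189 196 195 228 230 231]
 [144 134 122 168 168 170 173 189 191 183 178 145 224 230 231]
 [200 201 168 176 146 134 167 150 157 177 181 146 189 222 224]
 [215 195 183 174 153 190 180 104 137 162 179 168 158 218 218]
 [216 185 185 158 165 182 160  84 101 149 177 187 172 174 174]
 [219 202 189 182 135 116 102  68  61 168 184 181 174 110 112]
 [220 181 183 192 125  97  83  81  81 176 187 167 159  87  97]
 [222 211 181 180 135 121 111 110 134 178 183 137 111  95 105]
 [223 227 173 162 170 171 170 172 177 186 154 117  98 109 104]
 [225 229 217 191 162 171 173 173 159 149 150 119 184 163 116]
 [228 230 23
[... 1417 characters left out ...]
] [array([0.5872, 0.191 , 0.105 ]), array([0.5865, 0.1903, 0.11  ]), array([0.5859, 0.1896, 0.115 ])]
(array([0.5866, 0.188 , 0.1408]), [np.float64(1.4564194080893846), np.float64(1.4564194080894033)]) (array([0.5863, 0.1876, 0.1423]), [np.float64(1.2850088637540413), np.float64(1.285008863754246)])
(array([0.5875, 0.1875, 0.1415]), [np.float64(0.9444573824922264), np.float64(0.9444573824922131)]) (array([0.5871, 0.1872, 0.143 ]), [np.float64(0.7738193195223537), np.float64(0.7738193195224278)])
(array([0.5869, 0.1868, 0.1415]), [np.float64(1.8522784439720332), np.float64(1.8522784439719102)]) (array([0.5865, 0.1865, 0.143 ]), [np.float64(1.6806159101375524), np.float64(1.6806159101374987)])
```

Stem top is at about (0.587, 0.188, 0.142). The gauge is at (0.4646, -0.1796), with its top at about 0.12, which agrees with the holder's socket at (0.4647, -0.1797). Next I move above the gauge with the fingers closing across the holder (yaw 116).

The rows are not in the units I measure in: shifts go in shares of 0.8 m and turns go in shares of 120 degrees. I convert before sending: -0.6482 m / 0.8 = -0.8103, -0.4979 m / 0.8 = -0.6224, 45.46 degrees / 120 = 0.3788.

```bash
python3 nudge.py '-0.6224 -0.8103 0 0 0 0.3788 0.085
-0.6224 -0.8103 0 0 0 0.3788 0.085
-0.6224 -0.8103 0 0 0 0.3788 0.085
-0.6224 -0.8103 0 0 0 0.3788 0.085
-0.6224 -0.8103 0 0 0 0.3788 0.085
-0.6224 -0.8103 0 0 0 0.3788 0.085
-0.6224 -0.8103 0 0 0 0.3788 0.085
-0.6224 -0.8103 0 0 0 0.3788 0.085
-0.6224 -0.8103 0 0 0 0.3788 0.085
-0.6224 -0.8103 0 0 0 0.3788 0.085'
cat >> h.py <<'E'
def delta(cmd,yaw,target,tyaw):  # commanded TCP+yaw (tool down) -> shift in tool axes, rz
    y=np.radians(yaw);d=np.subtract(target,cmd)
    return np.round([np.cos(y)*d[0]+np.sin(y)*d[1],np.sin(y)*d[0]-np.cos(y)*d[1],-d[2],yaw-tyaw],4)
E
python3 - <<'E'
from h import *
from station import env, imaging, probe_bus
s=probe_bus.state();print(s["tcp_pos"],s["orientation"],s["force"]);print(delta(s["tcp_pos"],s["orientation"][2],[.4646,-.1796,.245],116.05))
E
```

```text
clock: 1.1
tcp_pos: [0.3613, 0.1181, 0.2454]
orientation: [180.0, 0.0, 116.1]
force: [0.8, 0.0, 0.5]
gripper_width: 0.085
grip_force: 0.0
[0.36132886 0.1181449  0.24539771] [1.79977964e+02 3.58254631e-03 1.16071923e+02] [0.83590563 0.01933119 0.51239178]
[-0.3128 -0.0381  0.0004  0.0219]
```

To row units: -0.3128 m / 0.8 = -0.391, -0.0381 m / 0.8 = -0.0476.

```bash
python3 nudge.py '-0.391 -0.0476 0 0 0 0 0.085
-0.391 -0.0476 0 0 0 0 0.085
-0.391 -0.0476 0 0 0 0 0.085
-0.391 -0.0476 0 0 0 0 0.085
-0.391 -0.0476 0 0 0 0 0.085
-0.391 -0.0476 0 0 0 0 0.085
-0.391 -0.0476 0 0 0 0 0.085
-0.391 -0.0476 0 0 0 0 0.085
-0.391 -0.0476 0 0 0 0 0.085
-0.391 -0.0476 0 0 0 0 0.085'
python3 - <<'E'
from h import *
from station import env, imaging, probe_bus
d=imaging.get_image("scene");s=probe_bus.state();print(s["tcp_pos"],s["orientation"],s["force"]);print(delta(s["tcp_pos"],s["orientation"][2],[.4646,-.1796,.096],116.05))
cv2.imwrite("pics/s1.png",cv2.resize(d["img"][170:350,150:310],(640,600*72//60)[:2] if 0 else (533,600),interpolation=2))
E
```

```text
clock: 2.1
tcp_pos: [0.4637, -0.1763, 0.2451]
orientation: [-180.0, -0.1, 116.1]
force: [-0.1, 0.7, 0.7]
gripper_width: 0.0851
grip_force: 0.0
[ 0.46381445 -0.17626853  0.24520274] [-1.79973889e+02 -4.44658418e-02  1.16134781e+02] [0.20515742 0.00234999 0.26813092]
[-0.0033 -0.0008  0.1492  0.0848]
```

View pics/s1.png

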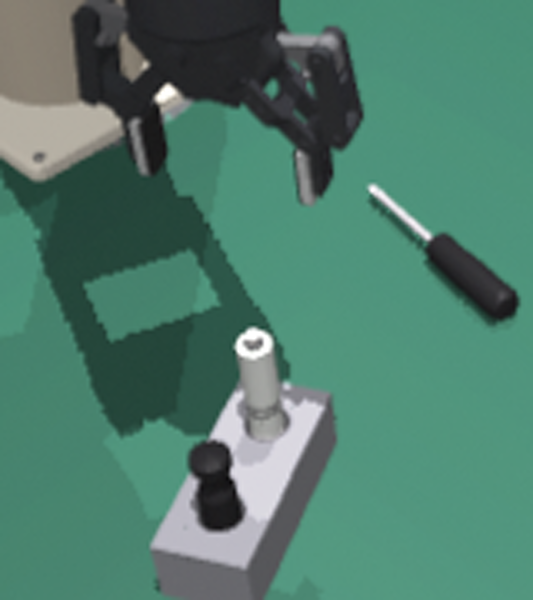

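The open gripper straddles the gauge (top at crop (254,340)) and the extractor is clear of the fingers. Descend, then close.

To row units: 0.1492 m / 0.8 = 0.1865, -0.0033 m / 0.8 = -0.0041.

```bash
python3 nudge.py '-0.0041 -0.001 0.0563 0 0 0 0.085
-0.0041 -0.001 0.1125 0 0 0 0.085
-0.0041 -0.001 0.15 0 0 0 0.085
-0.0041 -0.001 0.175 0 0 0 0.085
-0.0041 -0.001 0.1865 0 0 0 0.085
-0.0041 -0.001 0.1865 0 0 0 0.085
-0.0041 -0.001 0.1865 0 0 0 0.085' 60
python3 - <<'E'
from h import *
from station import env, imaging, probe_bus
s=probe_bus.state();print(s["tcp_pos"],s["orientation"],s["force"]);print(delta(s["tcp_pos"],s["orientation"][2],[.4646,-.1796,.096],116.05))
E
python3 nudge.py '0 0 0 0 0 0 0.03
0 0 0 0 0 0 0.024
0 0 0 0 0 0 0.018
0 0 0 0 0 0 0.012
0 0 0 0 0 0 0.012
0 0 0 0 0 0 0.012
0 0 0 0 0 0 0.012' 60
```

```text
clock: 2.85
tcp_pos: [0.4657, -0.1808, 0.097]
orientation: [180.0, 0.1, 116.1]
force: [0.3, 0.1, -0.1]
gripper_width: 0.0849
grip_force: 0.0
[ 0.46574183 -0.18080745  0.09699699] [1.79953729e+02 5.19662601e-02 1.16087183e+02] [ 0.32815487  0.08033753 -0.06329131]
[ 0.0016 -0.0005  0.001   0.0372]
clock: 3.55
tcp_pos: [0.4654, -0.1812, 0.0965]
orientation: [180.0, 0.0, 116.0]
force: [-0.7, 0.4, 5.9]
gripper_width: 0.0208
grip_force: 58.4
```

To row units: -0.18 m / 0.8 = -0.225, -0.17 m / 0.8 = -0.2125.

```bash
python3 nudge.py '0 0 -0.0125 0 0 0 0.012
0 0 -0.0375 0 0 0 0.012
0 0 -0.075 0 0 0 0.012
0 0 -0.125 0 0 0 0.012
0 0 -0.175 0 0 0 0.012
0 0 -0.2125 0 0 0 0.012
0 0 -0.225 0 0 0 0.012
0 0 -0.225 0 0 0 0.012
0 0 -0.225 0 0 0 0.012'
python3 - <<'E'
from h import *
from station import env, imaging, probe_bus
for n in("scene","top"):
    d=imaging.get_image(n);np.savez(n+"1.npz",**d)
s=probe_bus.state();print(s["tcp_pos"],s["orientation"],s["force"],s["gripper_width"]);print(delta(s["tcp_pos"],s["orientation"][2],[.587,.188,.275],116.05))
S=load("scene1");p=proj(S,s["tcp_pos"]-[0,0,.05]).astype(int);print(p)
cv2.imwrite("pics/s2.png",cv2.resize(S["img"][p[1]-60:p[1]+60,p[0]-60:p[0]+60],(600,600),interpolation=2))
E
```

```text
clock: 4.45
tcp_pos: [0.4642, -0.1807, 0.2748]
orientation: [-179.9, -0.1, 116.0]
force: [0.2, 0.4, -1.9]
gripper_width: 0.0203
grip_force: 58.7
[ 0.46405397 -0.18059112  0.27420535] [-1.79860669e+02 -1.55009534e-01  1.16045731e+02] [-0.52474939  0.10134761 -1.25316287] 0.020866215650460356
[ 0.2772  0.2723 -0.0008 -0.0043]
[218 234]
```

View pics/s2.png

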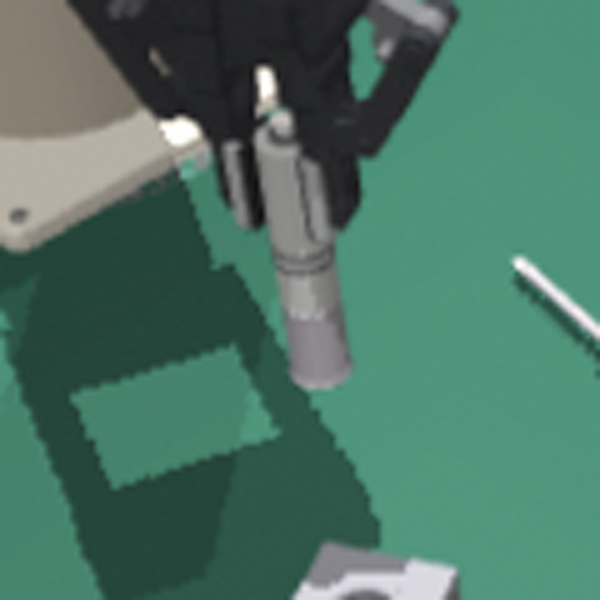

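The gauge is held clear of the holder. Its top is at crop (278,130) and its foot at crop (321,372). I'll compare this with an upright gauge at the TCP, using the same calibration.

Run:
```python
from h import *
S=load("scene1");t=np.array([.4642,-.1804,.2748])
f=lambda X:((proj(S,X)-[158,174]+.4)*5).round(1)
for dx,dy in((0,0),(.001,0),(0,.001)):
  o=t+[dx,dy,0];print(f(o+[0,0,.0215]),f(o-[0,0,.0885]))
```

```text
[280.1 144.7] [319.6 377.9]
[282.  145.9] [321.4 379.1]
[282.4 143.4] [321.6 376.5]
```

To row units: 0.2772 m / 0.8 = 0.3465, 0.2723 m / 0.8 = 0.3404.

```bash
python3 nudge.py '0.3465 0.3404 0 0 0 0 0.012
0.3465 0.3404 0 0 0 0 0.012
0.3465 0.3404 0 0 0 0 0.012
0.3465 0.3404 0 0 0 0 0.012
0.3465 0.3404 0 0 0 0 0.012
0.3465 0.3404 0 0 0 0 0.012
0.3465 0.3404 0 0 0 0 0.012
0.3465 0.3404 0 0 0 0 0.012
0.3465 0.3404 0 0 0 0 0.012
0.3465 0.3404 0 0 0 0 0.012'; python3 nudge.py '0 0 0 0 0 0 0.012
0 0 0 0 0 0 0.012
0 0 0 0 0 0 0.012'
python3 - <<'E'
from h import *
from station import env, imaging, probe_bus
for n in("scene","top"):
    d=imaging.get_image(n);np.savez(n+"2.npz",**d)
P=[]
for i in range(4): 
    imaging.get_image("scene");s=probe_bus.state();P.append(s["tcp_pos"])
print(np.round(P,4),s["orientation"],s["force"])
S=load("scene2");cv2.imwrite("pics/s3.png",cv2.resize(S["img"][130:250,325:445],(600,600),interpolation=2))
t=np.mean(P,0);f=lambda X:((proj(S,X)-[325,130]+.5)*5).round(1)
print(f(t+[0,0,.0215]),f(t-[0,0,.0885]),f([.587,.188,.142]))
E
```

```text
clock: 5.55
tcp_pos: [0.5872, 0.1882, 0.2739]
orientation: [-179.8, -0.0, 116.2]
force: [0.0, 0.2, -1.9]
gripper_width: 0.0206
grip_force: 59.0
clock: 5.85
tcp_pos: [0.5879, 0.1864, 0.276]
orientation: [-180.0, 0.0, 116.0]
force: [0.8, -0.6, -1.6]
gripper_width: 0.0204
grip_force: 59.0
[[0.5881 0.1869 0.2763]
 [0.5881 0.1871 0.2764]
 [0.5881 0.1872 0.2763]
 [0.5881 0.1873 0.2763]] [1.79985751e+02 2.85079163e-03 1.16022519e+02] [ 0.02708079  0.7572609  -0.9391621 ]
[341.9  75.6] [310.5 295.4] [297.8 376. ]
```

View pics/s3.png

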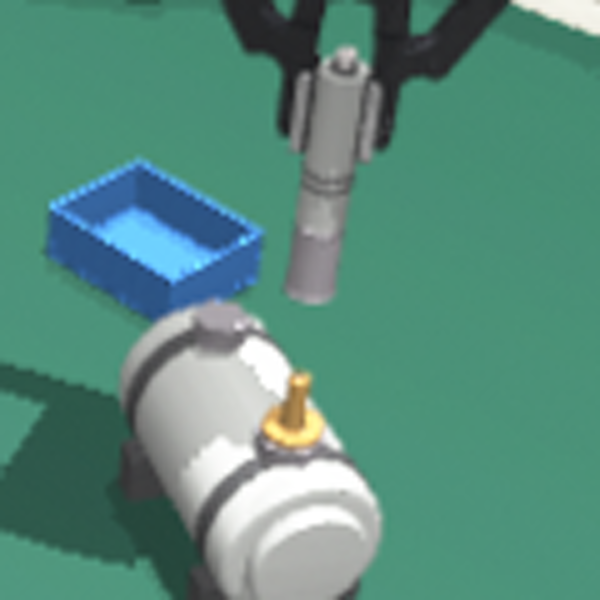

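The gauge hangs upright with its mouth at crop (311,292), against a predicted (310,295). The stem tip is at (299,378), against a predicted (298,376). I'll refine the stem and collar xy with saturation edges before going down.

Run:
```python
from h import *
np.set_printoptions(linewidth=150,precision=4,suppress=True)
for n,(x,y,w,h) in(("top0",(243,211,16,16)),("scene2",(375,202,17,20))):
    d=load(n);i=d["img"].astype(int);print(n,x,y);print((i[y:y+h,x:x+w,2]-i[y:y+h,x:x+w,0]))
```

```text
top0 243 211
[[ -5  -6  -5  -4  -4  -3  -5  -3  -3  -3  -3  -4  -3  -3  -3  -4]
 [ -6  -9  -7  -2  -3  -4  -5  -3  -3  -3  -5  -3  -4  -5  -5  -4]
 [ -4  -5  -4  -3  -5  -6  11  26  23  10  -3  -4  -3  -4  -4  -5]
 [ -4  -6  -5  -4  25  76  92  84  82  77  62   4  -3  -4  -4  -5]
 [ -2  -3  -4  19 100 109 107 107 108 108 115  76  15  -3  -5  -4]
 [ -4  -3  -4  67 116 104  80 104  91  93 121 116  79   1  -4  -2]
 [ -2  -4  10  96 116  52   3  77  66  37 112 119 106  10  -3  -3]
 [ -2  -3  23 105 103  80  35  85  67  33  85 119 108  17  -2  -3]
 [ -3  -3  19  99 101  94  68  81  63  59  80 113 109  15  -1  -3]
 [ -3  -3   6 105 105  96  43  40  45  66 106 111 117  12  -3  -1]
 [ -2  -3  -2  64 115 108  84  82  82  97 118 117  88   9  -3  -6]
 [ -3  -3  -3  12  91 114 113 114 111 110 113  96  20  -1  -6  -3]
 [ -3  -3  -5  -3   9  67 116 117 116 111  79  13  -3  -3  -4  -5]
 [ -3  -3  -5  -5  -4   7  49  51  67  39   4  -3  -3  -3  -4  -3]
 [ -2  -4  -4  -4  -5  -4  -4  -2  -3  -4  -3  -2  -3  -4  -4  -5]
 [ -3  -3  -4  -4  -4  -5  -4  -4  -4  -4  -3  -3  -3  -3  -4  -2]]
scene2 375 202
[... 721 characters left out ...]
  9  53 101 112  86  78  89  94  92 112  87  49 -16 -47 -47]
 [  2   1  30  89 119 105  77  77  89  94  89 114  99  98  45 -35 -47]
 [  1   2  60 119 123 114  76  79  90  94  86 120 100  95  77  -9 -43]
 [  1   1  71 117 103 119 116  94  96  96  91 116  99  95  72   4 -28]
 [  1   0  30 120 111  99 117 123 121 121 101  94  93 109  49   2 -15]
 [  2   1  14  49 117 117 117 110 112 113 103 101 107 106  21   1  -3]
 [  1   0  -1  11  36  70 109 116 117 119 121 123  96  36   6   1   0]
 [  1   0   0   0   9  24  40  58  66  60  57  42  27   6  -2   0   1]
 [  1  -1  -1   0   0   0   0   9  12  13  13   3  -1  -1  -1  -1  -2]
 [  1  -1   0   0   0   0   0   0   0   0   0   0   0   1   0  -1  -3]]
```

Run:
```python
from h import *
np.set_printoptions(precision=4,suppress=True)
S=load("scene0");T=load("top0")
print(tri([(S,(383.05,214.1)),(T,(250.4,218.5))]),tri([(S,(383.05,214.6)),(T,(250.4,218.5))]))
c=[plane(T,(250.4,218.5),z) for z in(.11,.115,.12)];print(c)
for X in([.587,.188],[.587,.1885],[.5865,.189]): print(X,[proj(S,[*X,z]).round(2).tolist() for z in(.115,.141)],[proj(T,[*X,z]).round(2).tolist() for z in(.115,.141)])
```

```text
(array([0.5872, 0.1898, 0.1137]), [np.float64(0.3235725009969568), np.float64(0.3235725009967286)]) (array([0.5873, 0.19  , 0.1122]), [np.float64(0.3787019352033349), np.float64(0.37870193520334977)])
[array([0.5879, 0.1906, 0.11  ]), array([0.5873, 0.1898, 0.115 ]), array([0.5867, 0.1891, 0.12  ])]
[0.587, 0.188] [[382.74, 213.98], [384.01, 205.06]] [[251.09, 218.6], [249.62, 217.41]]
[0.587, 0.1885] [[382.86, 213.87], [384.13, 204.96]] [[250.9, 218.6], [249.43, 217.41]]
[0.5865, 0.189] [[382.81, 213.68], [384.08, 204.77]] [[250.71, 218.79], [249.24, 217.61]]
```

The stem axis is at (0.5872, 0.1897), the collar top at z≈0.113 and the stem top at z≈0.1405. Small correction in the tool axes: +1.7 mm x, +0.3 mm y. Then down to just above the tip and onto it.

To row units: 0.042 m / 0.8 = 0.0525, 0.037 m / 0.8 = 0.0463.

```bash
python3 nudge.py '0.0021 0.0004 0.0125 0 0 0 0.012
0.0021 0.0004 0.0313 0 0 0 0.012
0.0021 0.0004 0.0463 0 0 0 0.012
0.0021 0.0004 0.0525 0 0 0 0.012
0.0021 0.0004 0.0525 0 0 0 0.012
0.0021 0.0004 0.0525 0 0 0 0.012
0.0021 0.0004 0.0525 0 0 0 0.012'
python3 - <<'E'
from h import *
from station import env, imaging, probe_bus
P=[]
for i in range(4): 
    d=imaging.get_image("scene");s=probe_bus.state();P.append([*s["tcp_pos"],*s["force"]])
print(np.round(P,4))
cv2.imwrite("pics/s4.png",cv2.resize(d["img"][160:240,345:425],(600,600),interpolation=2))
E
```

```text
clock: 6.85
tcp_pos: [0.588, 0.1894, 0.2346]
orientation: [179.9, 0.0, 116.0]
force: [0.4, 0.4, -1.7]
gripper_width: 0.0207
grip_force: 59.0
[[ 0.588   0.1894  0.2347 -0.6223 -0.4604 -1.6698]
 [ 0.588   0.1893  0.2347  0.5492 -0.0315 -2.2085]
 [ 0.5879  0.1893  0.2347  0.2001  0.1842 -2.6589]
 [ 0.5878  0.1893  0.2346 -0.1158 -0.3184 -1.7634]]
```

View pics/s4.png

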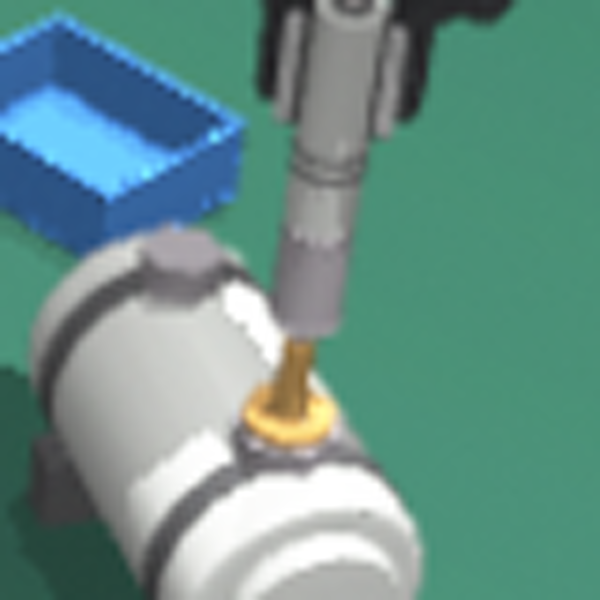

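The mouth (crop col ≈306, axis extrapolated to ≈303 at the stem) is about 1 mm right of the stem (≈300). I shift -0.9 mm in tool y and go down 11 mm gently.

To row units: 0.011 m / 0.8 = 0.0138, -0.0009 m / 0.8 = -0.0011.

```bash
python3 nudge.py '0 -0.0011 0 0 0 0 0.012
0 -0.0011 0.0038 0 0 0 0.012
0 -0.0011 0.0063 0 0 0 0.012
0 -0.0011 0.0088 0 0 0 0.012
0 -0.0011 0.0113 0 0 0 0.012
0 -0.0011 0.0138 0 0 0 0.012
0 -0.0011 0.0138 0 0 0 0.012'; python3 nudge.py '0 0 0.0025 0 0 0 0.012
0 0 0.005 0 0 0 0.012
0 0 0.0075 0 0 0 0.012
0 0 0.0075 0 0 0 0.012'
```

```text
clock: 7.75
tcp_pos: [0.5866, 0.1888, 0.2227]
orientation: [-180.0, -0.0, 116.0]
force: [-0.6, -0.1, -1.4]
gripper_width: 0.0208
grip_force: 59.0
clock: 8.15
tcp_pos: [0.587, 0.1889, 0.2171]
orientation: [180.0, 0.0, 116.0]
force: [-0.0, -0.4, 0.4]
gripper_width: 0.0205
grip_force: 59.1
```

To row units: 0.003 m / 0.8 = 0.0038, 0.002 m / 0.8 = 0.0025.

```bash
python3 nudge.py '0 0 0.0013 0 0 0 0.012
0 0 0.0025 0 0 0 0.012
0 0 0.0038 0 0 0 0.012
0 0 0.0038 0 0 0 0.012
0 0 0.0038 0 0 0 0.012'; python3 nudge.py '0 0 0.0013 0 0 0 0.012
0 0 0.0025 0 0 0 0.012
0 0 0.0038 0 0 0 0.012
0 0 0.0038 0 0 0 0.012
0 0 0.0038 0 0 0 0.012'
```

```text
clock: 8.65
tcp_pos: [0.5869, 0.1889, 0.2142]
orientation: [180.0, 0.0, 116.0]
force: [-0.0, 0.0, 1.4]
gripper_width: 0.0207
grip_force: 59.1
clock: 9.15
tcp_pos: [0.5869, 0.1889, 0.2112]
orientation: [180.0, 0.0, 116.0]
force: [-0.4, -0.4, 3.5]
gripper_width: 0.0208
grip_force: 59.1
```

To row units: 0.003 m / 0.8 = 0.0038, 0.002 m / 0.8 = 0.0025.

```bash
python3 nudge.py '0 0 0.0013 0 0 0 0.012
0 0 0.0025 0 0 0 0.012
0 0 0.0038 0 0 0 0.012
0 0 0.0038 0 0 0 0.012
0 0 0.0038 0 0 0 0.012'; python3 nudge.py '0 0 0.0013 0 0 0 0.012
0 0 0.0019 0 0 0 0.012
0 0 0.0019 0 0 0 0.012
0 0 0.0019 0 0 0 0.012'
```

```text
clock: 9.65
tcp_pos: [0.5869, 0.1889, 0.2081]
orientation: [180.0, 0.0, 116.0]
force: [-0.1, 0.6, 4.3]
gripper_width: 0.0206
grip_force: 59.3
clock: 10.05
tcp_pos: [0.5868, 0.1889, 0.2066]
orientation: [180.0, 0.0, 116.0]
force: [0.2, -0.3, 4.1]
gripper_width: 0.0209
grip_force: 59.3
```

To row units: 0.0015 m / 0.8 = 0.0019, 0.001 m / 0.8 = 0.0013.

```bash
for i in 1; do python3 nudge.py '0 0 0.0006 0 0 0 0.012
0 0 0.0013 0 0 0 0.012
0 0 0.0019 0 0 0 0.012
0 0 0.0019 0 0 0 0.012
0 0 0.0019 0 0 0 0.012' | grep -E 'tcp|force'; done; python3 nudge.py '0 0 0.0006 0 0 0 0.012
0 0 0.0013 0 0 0 0.012
0 0 0.0013 0 0 0 0.012
0 0 0.0013 0 0 0 0.012'
```

```text
tcp_pos: [0.5868, 0.1888, 0.2051]
force: [0.8, 0.4, 4.2]
grip_force: 59.3
clock: 10.95
tcp_pos: [0.5868, 0.1889, 0.2041]
orientation: [180.0, 0.0, 116.0]
force: [0.4, -0.8, 3.5]
gripper_width: 0.0207
grip_force: 59.3
```

To row units: 0.001 m / 0.8 = 0.0013, 0.0005 m / 0.8 = 0.0006.

```bash
python3 nudge.py '0 0 0.0006 0 0 0 0.012
0 0 0.0013 0 0 0 0.012
0 0 0.0013 0 0 0 0.012
0 0 0.0013 0 0 0 0.012'| grep -E 'tcp|force'; python3 nudge.py '0 0 0.0006 0 0 0 0.012
0 0 0.001 0 0 0 0.012
0 0 0.001 0 0 0 0.012
0 0 0.001 0 0 0 0.012'| grep -E 'tcp|force'
```

```text
tcp_pos: [0.5868, 0.1888, 0.2031]
force: [0.9, 0.1, 3.2]
grip_force: 59.3
tcp_pos: [0.5868, 0.1888, 0.2023]
force: [0.5, 0.4, 3.7]
grip_force: 59.3
```

To row units: 0.001 m / 0.8 = 0.0013, 0.0005 m / 0.8 = 0.0006.

```bash
python3 nudge.py '0 0 0.0006 0 0 0 0.012
0 0 0.0013 0 0 0 0.012
0 0 0.0013 0 0 0 0.012
0 0 0.0013 0 0 0 0.012'| grep -E 'tcp|force'; python3 nudge.py '0 0 0.0005 0 0 0 0.012
0 0 0.0009 0 0 0 0.012
0 0 0.0009 0 0 0 0.012'| grep -E 'tcp|force'
```

```text
tcp_pos: [0.5868, 0.1889, 0.2013]
force: [0.5, 0.4, 2.7]
grip_force: 59.4
tcp_pos: [0.5868, 0.1889, 0.2006]
force: [0.5, 0.7, 3.8]
grip_force: 59.4
```

To row units: 0.0007 m / 0.8 = 0.0009, 0.0004 m / 0.8 = 0.0005.

```bash
python3 nudge.py '0 0 0.0005 0 0 0 0.012
0 0 0.0009 0 0 0 0.012
0 0 0.0009 0 0 0 0.012'| grep -E 'tcp|force'
```

```text
tcp_pos: [0.5868, 0.1889, 0.2]
force: [0.6, 1.1, 4.6]
grip_force: 59.4
```

To row units: 0.0007 m / 0.8 = 0.0009, 0.0004 m / 0.8 = 0.0005.

```bash
python3 nudge.py '0 0 0.0005 0 0 0 0.012
0 0 0.0009 0 0 0 0.012
0 0 0.0009 0 0 0 0.012'| grep -E 'tcp|force'
```

```text
tcp_pos: [0.5868, 0.1889, 0.1996]
force: [0.8, -0.1, 6.5]
grip_force: 59.5
```

To row units: 0.0007 m / 0.8 = 0.0009, 0.0004 m / 0.8 = 0.0005.

```bash
python3 nudge.py '0 0 0.0005 0 0 0 0.012
0 0 0.0009 0 0 0 0.012
0 0 0.0009 0 0 0 0.012'| grep -E 'tcp|force'
```

```text
tcp_pos: [0.5869, 0.1889, 0.1993]
force: [-2.0, 0.3, 9.5]
grip_force: 60.1
```

Run:
```python
from h import *
from station import env, imaging, probe_bus
d=imaging.get_image("scene");print([probe_bus.state()[k] for k in("clock","force")])
cv2.imwrite("pics/s5.png",cv2.resize(d["img"][160:240,345:425],(600,600),interpolation=2))
```

```text
[13.4, array([-1.39804018, -0.51931603,  9.89481216])]
```

View pics/s5.png

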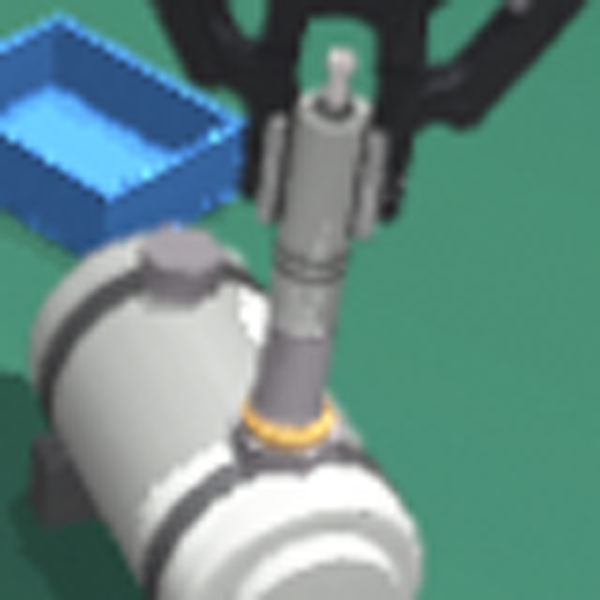

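The foot sits on the collar at crop (290,425) and the rod is visibly out (head at (342,60)). The valve load is about 11.5 N (9.7 N plus the gauge's weight), so I push on in small steps.

To row units: 0.001 m / 0.8 = 0.0013, 0.0008 m / 0.8 = 0.001.

```bash
python3 nudge.py '0 0 0.0005 0 0 0 0.012
0 0 0.001 0 0 0 0.012
0 0 0.0013 0 0 0 0.012
0 0 0.0013 0 0 0 0.012
0 0 0.0013 0 0 0 0.012'| grep -E 'tcp|force'
python3 - <<'E'
from station import env, imaging, probe_bus
for i in range(2): imaging.get_image("top");print(probe_bus.state()["force"])
E
```

```text
tcp_pos: [0.587, 0.1889, 0.1988]
force: [-2.7, -1.0, 13.0]
grip_force: 60.7
[-2.23611878  0.05679418 12.39465206]
[-2.05623606 -0.45314878 13.0747357 ]
```

To row units: 0.0014 m / 0.8 = 0.0018, 0.0012 m / 0.8 = 0.0015.

```bash
python3 nudge.py '0 0 0.0005 0 0 0 0.012
0 0 0.001 0 0 0 0.012
0 0 0.0015 0 0 0 0.012
0 0 0.0018 0 0 0 0.012
0 0 0.0018 0 0 0 0.012
0 0 0.0018 0 0 0 0.012'| grep -E 'tcp|force'
python3 - <<'E'
from station import env, imaging, probe_bus
for i in range(3): imaging.get_image("top");print(probe_bus.state()["force"])
E
```

```text
tcp_pos: [0.5871, 0.1889, 0.1982]
force: [-4.0, -1.0, 18.1]
grip_force: 61.4
[-4.19861705 -1.33876035 18.47124191]
[-3.65068929 -2.15173752 18.23107604]
[-4.30411941 -0.9522601  17.95300628]
```

Valve load is now about 20 N; hold it for a little over a second.

To row units: -0.08 m / 0.8 = -0.1, -0.065 m / 0.8 = -0.0813.

```bash
python3 nudge.py '0 0 0 0 0 0 0.012
0 0 0 0 0 0 0.012
0 0 0 0 0 0 0.012
0 0 0 0 0 0 0.012
0 0 0 0 0 0 0.012
0 0 0 0 0 0 0.012
0 0 0 0 0 0 0.012
0 0 0 0 0 0 0.012
0 0 0 0 0 0 0.012
0 0 0 0 0 0 0.012'| grep -E 'clock|tcp|force'; python3 nudge.py '0 0 -0.0025 0 0 0 0.012
0 0 -0.005 0 0 0 0.012
0 0 -0.0113 0 0 0 0.012
0 0 -0.0225 0 0 0 0.012
0 0 -0.0375 0 0 0 0.012
0 0 -0.0563 0 0 0 0.012
0 0 -0.0813 0 0 0 0.012
0 0 -0.1 0 0 0 0.012
0 0 -0.1 0 0 0 0.012
0 0 -0.1 0 0 0 0.012'
python3 - <<'E'
from h import *
from station import env, imaging, probe_bus
d=imaging.get_image("scene");np.savez("scene3.npz",**d);s=probe_bus.state();print(s["tcp_pos"],s["orientation"])
print(delta(s["tcp_pos"],s["orientation"][2],[.4650,-.1810,.275],116.05))
t=s["tcp_pos"];print(((proj(d,t+[0,0,.0215])-[325,130]+.5)*5).round(1),((proj(d,t-[0,0,.0885])-[325,130]+.5)*5).round(1))
cv2.imwrite("pics/s6.png",cv2.resize(d["img"][130:250,325:445],(600,600),interpolation=2))
E
```

```text
clock: 15.75
tcp_pos: [0.5871, 0.1889, 0.1982]
force: [-4.2, -1.8, 17.7]
grip_force: 61.4
clock: 16.75
tcp_pos: [0.5866, 0.1888, 0.2762]
orientation: [180.0, 0.0, 116.0]
force: [-0.3, 0.6, -2.4]
gripper_width: 0.0208
grip_force: 59.1
[0.58624552 0.18869267 0.27550221] [-1.79932259e+02 -8.87808129e-03  1.16048394e+02]
[-0.2789 -0.2713  0.0005 -0.0016]
[339.9  74.3] [308.8 293.8]
```

View pics/s6.png

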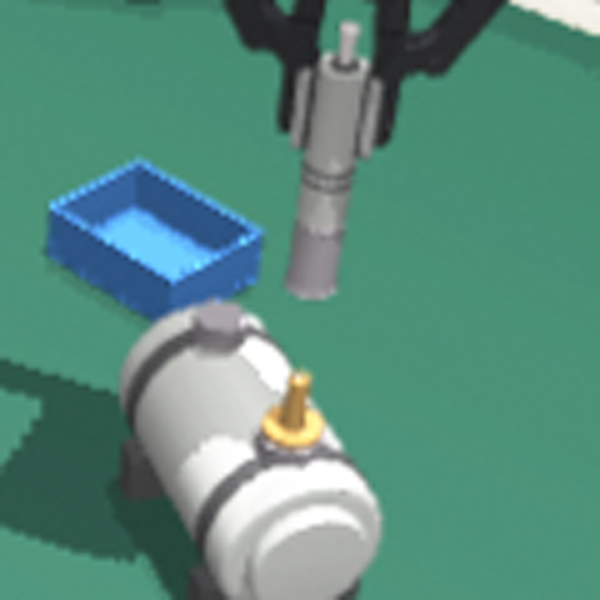

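The rod is out (head at crop (349,32)) and the gauge hangs upright. Its foot is at most about 1 mm higher in the grip than before. Return above the socket.

The rows are not in the units I measure in: shifts go in shares of 0.8 m and turns go in shares of 120 degrees. I convert before sending: -0.2789 m / 0.8 = -0.3486, -0.2713 m / 0.8 = -0.3391.

```bash
python3 nudge.py '-0.3486 -0.3391 0 0 0 0 0.012
-0.3486 -0.3391 0 0 0 0 0.012
-0.3486 -0.3391 0 0 0 0 0.012
-0.3486 -0.3391 0 0 0 0 0.012
-0.3486 -0.3391 0 0 0 0 0.012
-0.3486 -0.3391 0 0 0 0 0.012
-0.3486 -0.3391 0 0 0 0 0.012
-0.3486 -0.3391 0 0 0 0 0.012
-0.3486 -0.3391 0 0 0 0 0.012
-0.3486 -0.3391 0 0 0 0 0.012'; python3 nudge.py '0 0 0 0 0 0 0.012
0 0 0 0 0 0 0.012
0 0 0 0 0 0 0.012
0 0 0 0 0 0 0.012'
python3 - <<'E'
from h import *
from station import env, imaging, probe_bus
P=[]
for i in range(4): imaging.get_image("scene");s=probe_bus.state();P.append(s["tcp_pos"])
print(np.round(P,4),s["orientation"]);print(delta(np.mean(P,0),s["orientation"][2],[.4652,-.1811,.0965],116.05))
E
```

```text
clock: 17.8
tcp_pos: [0.4647, -0.1813, 0.2753]
orientation: [-179.9, -0.1, 115.9]
force: [0.2, 0.3, -2.8]
gripper_width: 0.0204
grip_force: 59.2
clock: 18.2
tcp_pos: [0.4658, -0.1801, 0.2761]
orientation: [-180.0, -0.0, 116.1]
force: [0.9, -0.5, -1.3]
gripper_width: 0.0206
grip_force: 59.2
[[ 0.4657 -0.1802  0.2761]
 [ 0.4657 -0.1804  0.2761]
 [ 0.4657 -0.1805  0.2762]
 [ 0.4656 -0.1806  0.2762]] [1.79997143e+02 4.89169110e-03 1.16071014e+02]
[-0.0004 -0.0007  0.1796  0.021 ]
```

To row units: 0.133 m / 0.8 = 0.1663, -0.0003 m / 0.8 = -0.0004.

```bash
python3 nudge.py '-0.0004 -0.0006 0.0375 0 0 0 0.012
-0.0004 -0.0006 0.0875 0 0 0 0.012
-0.0004 -0.0006 0.1313 0 0 0 0.012
-0.0004 -0.0006 0.1563 0 0 0 0.012
-0.0004 -0.0006 0.1663 0 0 0 0.012
-0.0004 -0.0006 0.1663 0 0 0 0.012
-0.0004 -0.0006 0.1663 0 0 0 0.012
-0.0004 -0.0006 0.1663 0 0 0 0.012'
python3 - <<'E'
from h import *
from station import env, imaging, probe_bus
d=imaging.get_image("scene");s=probe_bus.state();print(s["tcp_pos"],s["force"])
cv2.imwrite("pics/s7.png",cv2.resize(d["img"][240:350,180:290],(600,600),interpolation=2))
E
```

```text
clock: 19.2
tcp_pos: [0.4661, -0.1817, 0.1444]
orientation: [179.9, 0.1, 116.0]
force: [0.6, -0.1, -1.2]
gripper_width: 0.0208
grip_force: 59.2
[ 0.46602614 -0.18170312  0.14439748] [ 0.55978942  0.33598812 -1.9170003 ]
```

View pics/s7.png

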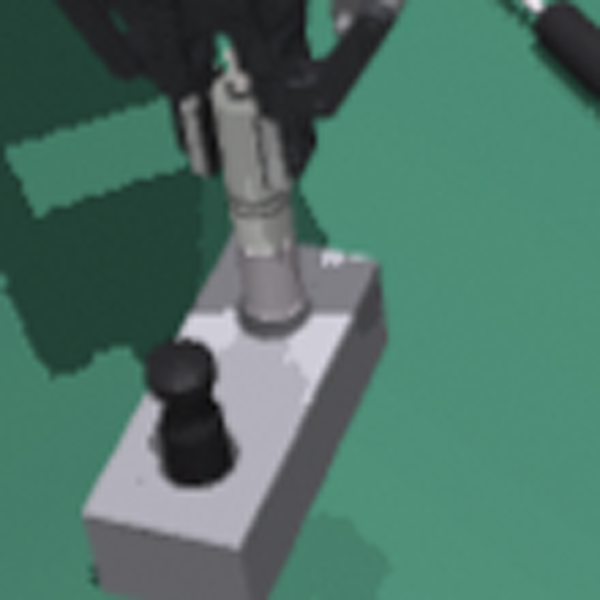

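The foot is centred over the socket (crop (272,318)). Lower with a 0.7 mm correction.

To row units: 0.044 m / 0.8 = 0.055, 0.042 m / 0.8 = 0.0525.

```bash
python3 nudge.py '0.0008 -0.0004 0 0 0 0 0.012
0.0008 -0.0004 0.0075 0 0 0 0.012
0.0008 -0.0004 0.015 0 0 0 0.012
0.0008 -0.0004 0.025 0 0 0 0.012
0.0008 -0.0004 0.035 0 0 0 0.012
0.0008 -0.0004 0.045 0 0 0 0.012
0.0008 -0.0004 0.0525 0 0 0 0.012
0.0008 -0.0004 0.055 0 0 0 0.012
0.0008 -0.0004 0.055 0 0 0 0.012'; python3 nudge.py '0 0 0.0013 0 0 0 0.012
0 0 0.0025 0 0 0 0.012
0 0 0.0025 0 0 0 0.012
0 0 0.0025 0 0 0 0.012'
```

```text
clock: 20.15
tcp_pos: [0.4644, -0.1809, 0.0987]
orientation: [-180.0, -0.0, 116.0]
force: [0.2, 0.8, -1.5]
gripper_width: 0.0206
grip_force: 59.2
clock: 20.55
tcp_pos: [0.4647, -0.181, 0.0973]
orientation: [180.0, 0.0, 116.0]
force: [-1.2, -0.1, -0.7]
gripper_width: 0.0206
grip_force: 59.2
```

To row units: 0.001 m / 0.8 = 0.0013, 0.0005 m / 0.8 = 0.0006.

```bash
python3 nudge.py '0 0 0.0006 0 0 0 0.012
0 0 0.0013 0 0 0 0.012
0 0 0.0013 0 0 0 0.012
0 0 0.0013 0 0 0 0.012'|grep -E 'tcp|force'; python3 nudge.py '0 0 0.0006 0 0 0 0.012
0 0 0.0013 0 0 0 0.012
0 0 0.0013 0 0 0 0.012
0 0 0.0013 0 0 0 0.012'|grep -E 'tcp|force'
```

```text
tcp_pos: [0.4649, -0.1811, 0.0965]
force: [-1.2, 0.8, 4.7]
grip_force: 60.2
tcp_pos: [0.4651, -0.1812, 0.0963]
force: [-3.9, 0.6, 16.5]
grip_force: 61.6
```

Seated. Relieve the load, open and rise.

To row units: -0.001 m / 0.8 = -0.0013.

```bash
python3 nudge.py '0 0 -0.0013 0 0 0 0.012
0 0 -0.0013 0 0 0 0.012
0 0 -0.0013 0 0 0 0.024
0 0 -0.0013 0 0 0 0.028
0 0 -0.0013 0 0 0 0.04
0 0 -0.0013 0 0 0 0.06
0 0 -0.0013 0 0 0 0.085
0 0 -0.0013 0 0 0 0.085
0 0 -0.0013 0 0 0 0.085
0 0 -0.0013 0 0 0 0.085'; python3 nudge.py '0 0 -0.0125 0 0 0 0.085
0 0 -0.0375 0 0 0 0.085
0 0 -0.075 0 0 0 0.085
0 0 -0.125 0 0 0 0.085
0 0 -0.175 0 0 0 0.085
0 0 -0.2125 0 0 0 0.085
0 0 -0.225 0 0 0 0.085
0 0 -0.225 0 0 0 0.085
0 0 -0.225 0 0 0 0.085'
python3 - <<'E'
from h import *
from station import env, imaging, probe_bus
d=imaging.get_image("scene");s=probe_bus.state();print(s["tcp_pos"],s["force"])
cv2.imwrite("pics/s8.png",cv2.resize(d["img"][170:350,150:390],(800,600),interpolation=2))
E
```

```text
clock: 22.35
tcp_pos: [0.4646, -0.1809, 0.0961]
orientation: [-180.0, -0.0, 116.0]
force: [0.3, 0.4, 0.4]
gripper_width: 0.085
grip_force: 0.0
clock: 23.25
tcp_pos: [0.4639, -0.1807, 0.2753]
orientation: [-179.9, -0.1, 116.0]
force: [-0.2, 0.3, -0.4]
gripper_width: 0.0851
grip_force: 0.0
[ 0.46371962 -0.18055849  0.27471999] [-0.79390857  0.47138132  0.30736919]
```

View pics/s8.png

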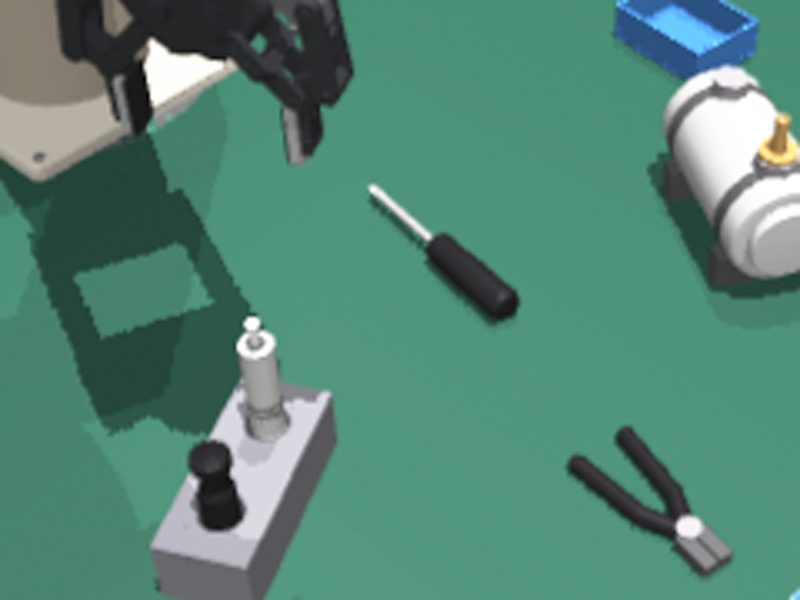

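The gauge stands upright in its socket (top at crop (257,345)) with the rod out (head at (252,323)). Everything else in view is undisturbed and the gripper is well clear, so I'll hand the job in.

```bash
python3 -c "
from station import env, imaging, probe_bus
print(env.sign_off())"
```

```text
the job is handed in; nothing more can be done
None
```

I pressed the gauge onto the valve at about 20 N for over a second and stood it back upright in its socket, rod out and nothing seen disturbed; I handed the job in at about 23 s, and no verdict came back.

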